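Unclip the battery cover of a data logger

TASK

The logger's batteries are due for a change: squeeze the cover's orange snap tab inward against the grey grip block opposite and, with the tab held in, lift the white battery cover off the grey data logger, then set it down gently, right way up and flat, inside the blue tray and let go. Go by feel: the block stands out more or less from cover to cover, so even out the squeeze as it builds up and never shove the cover sideways into the logger or pull it against its catch with more than a light 10 N, nor crush the plastic. Leave the other things on the bench where they are.

Things in the scene. Friction and masses are not known exactly. Their poses are not given: they have to be found in the camera images.
- cover: White cap, about 95 g (x 0.8 to 1.3), over the logger's battery bay. Origin: middle of its rim, z up, y towards the orange tab. Above the rim it is 26 mm high, 58 mm in x, and -22 to 19 mm in y; tab and grip block stand out beyond that. Skirts 13 mm deep below the rim sit in the bay with 1 mm play; off the logger it stands level on them. Squeeze limit: 25 N a finger.
- tab_pad (a point): Middle of the orange tab's outer face (22 mm wide, from 2 to 23 mm above the rim): at y = 27, z = 12.5 mm in the cover's frame when out. A squeeze of 16 to 18 N between tab and grip block holds the tab fully in and is enough to lift the cover straight up. From block to tab it measures 50 to 62 mm, 6 mm less with the tab in.
- grip_wall (a point): Point on the white wall opposite the tab, y = -22, z = 12.5 mm in the cover's frame. The grey grip block (24 mm wide, from 2 to 23 mm above the rim) stands out from it by 1 to 13 mm, other each time, so it must be felt for. It is rigid: an uneven squeeze, or a lift with the barb caught, goes into the logger (keep under 10 N); the wrist force shows it, sideways and up or down: shift the hand to even it.
- snap_tab (a joint): How far the tab is pressed in, towards the cover's -y, in m: 0 out, 0.006 fully in. Spring: 8 N at rest plus 0.8 N a mm, 13 N fully in. A barb on its foot catches 3 mm under the deck's edge: free from 0.003, or 0.004 if the cover has shifted in its play.
- logger: Grey data logger with grey deck and small dark display, 150 x 120 x 34 mm (x, y, z), fixed. Origin: centre of its underside; axes as the cover's, whose origin is 34 mm above it. The deck is flat round the cover, at z = 34 mm: fingertips stay above it. Its bay, a 50 x 36 mm opening, holds two battery cells that stay in.
- tray: Blue open tray, fixed, 150 x 130 mm (x, y), 12 mm high, walls and floor 4 mm thick. Origin: centre of its underside.
- vial_amber: brown glass sample vial with a black cap, 28 mm across, 49 mm tall, standing; leave it alone
- vial_clear: clear glass sample vial with a white cap, 28 mm across, 51 mm tall, standing; leave it alone
- beaker: empty clear beaker, 56 mm across, 68 mm tall, standing; leave it alone
- tape_roll: roll of beige tape lying flat, 104 mm across, 25 mm high; leave it alone
- screwdriver: red-handled screwdriver lying on the bench, 197 mm long; leave it alone
Not all that is in view belongs to the job. There is more than one size of the cover; the job needs the smaller.

How it is judged:
On the way, in this order (a step that is already met when the one before it is completed fails the run):
1. the snap tab is held in while the cover is still on the logger (value of joint snap_tab above 0.003 m and z of cover in the frame of logger below 0.037 m and contact force between the fingers and cover above 2 N), for 0.2 s.
2. the cover is lifted clear of the logger in the fingers (z of cover in the frame of logger above 0.052 m and contact force between the fingers and cover above 2 N), for 0.1 s.
At the end, for the whole second after the job is handed in: the cover stands inside the tray, right way up (within 0.1 rad) on the tray's floor (origin within 48 mm in x and 46 mm in y of the tray's middle and 13 to 20.5 mm above its underside), at rest, let go, its tab sprung out again (x of cover in the frame of tray between -0.048 and 0.048 m and y of cover in the frame of tray between -0.046 and 0.046 m and z of cover in the frame of tray between 0.013 and 0.0205 m and angle between cover's own z axis and vertical below 0.1 rad and linear speed of cover below 0.02 m/s and value of joint snap_tab below 0.002 m); the robot touches nothing.
It fails at once if the cover is shoved or pulled against the logger with more than 10 N (contact force between cover and logger above 10 N).
It fails at once if the cover is squeezed with more than 25 N a finger (50 N over both) (contact force between the fingers and cover above 50 N).
It fails at once if the cover is dropped (falls freely at more than 0.5 m/s) (linear speed of cover above 0.5 m/s and contact force between the fingers and cover below 0.05 N).
It fails at once if another thing on the bench is moved by more than 20 mm (distance of any of vial_amber, vial_clear, beaker, tape_roll, screwdriver from where it was at the start of the episode above 0.02 m).
It also fails if it takes over 58 s, if anything falls off the work surface, if the arm or the gripper's body presses on something with over 40 N, if the wrist force passes 120 N, or if a joint passes its speed limit or range.

ROBOT

A 6-joint arm with a two-finger parallel gripper is mounted at the origin on a cart in front of the work surface, level with it; the furniture and walls round the work are solid. World frame = base frame: x ahead of the robot, y to its left, z up, the work surface at z = 0. Lengths are in m, angles in rad, forces in N, time in s.
With the tool pointing down it reaches from about 0.35 to 0.775 m from the base axis. Payload 5.5 kg.
Tool frame: the origin (TCP) lies on the centre line of the jaws, within the pads' length; the fingertips stand 11 mm ahead of it and the grasp point (between the pads) lies 8 mm behind it (env.tip_extent is the distance from the TCP to the fingertips, in m); z points along the fingers, y is the line along which they close (so a half turn about z gives the same grasp; the last joint's range is limited). The gripper opens to 85 mm and grips with 20 to 120 N. Pads are 22 mm wide; open, the fingers measure 114 mm over their backs; the gripper's body (76 mm by 85 mm) begins 54 mm behind the grasp point. The pads swing forward as they close: fully open they stand 13 mm farther back than shut.
Start: joints at [-1.421, 0.313, 0.046, 1.304, 0, 1.431], TCP at [0.164, -0.551, 0.242] pointing down, gripper open.
Joint ranges: [-2.76, 2.76], [-0.86, 1.69], [-1.03, 1.26], [-2.2, 2.34], [-1.47, 1.5], [-3.14, 3.14]. Speed limits (rad/s): [2.57, 2.57, 3.14, 3.14, 3.14, 3.14].

INTERFACE

Orientations are given as a unit quaternion [w, x, y, z].
In Python, from workcell import env gives the robot as it stands.
- The arm moves only by the shell command python3 -m jog 'ROWS' [FORCE]. ROWS is JSON, a list of rows, each a list of 5 numbers: the gripper's target within -1 to 1 (shut at 1, half-way at 0, fully open at -1), then the shift along the tool's x, y, z in m, then the turn about the tool's z in degrees. In form: [[fingers, tx, ty, tz, turn], ...]. A call has 1 to 5 rows; each row shifts and turns the commanded pose from where the row before left it, along the tool's axes as they then stand; what a row does not reach is not made up. A row lasts 1/12 s, in which the tool goes at most 41.7 mm and 7.16 degrees, less where a joint would pass 70% of its speed; a pose out of reach is approached as far as the arm can. A call is refused whole if a number of a shift passes 0.0417 or a number of a turn 7.16, either way. A call with a gripper value outside its range is refused whole. The fingers move at their own pace and stop on an object; FORCE is the grip in N (left out, the last holds). Time passes only in rows, so rows that do not move let the fingers close. It gives the time, the measured TCP pose, the force, the opening and the grip force at its end, in the units of the state.
- env.get_state(): the state, without advancing time (a new reading comes with each control period).
- env.read_camera(name): name is "scene" or "side" or "wrist"; returns a dict with "img" (480x640x3 uint8, red, green, blue), "fov_y" (degrees; the focal length in pixels is half the picture's height over the tangent of half this angle, whatever the lens; pixels are square), "cx", "cy" (the principal point, pixels), "T" (4x4, takes a point from camera to world coordinates). Camera axes: x right, y up, looking along -z (the intrinsics and any distortion apply to the point x, -y, -z); pixel columns grow to the right and rows downward; lengths in m; the calibration is good to about 2 mm. The wrist camera is an equidistant fisheye: a pixel r from the principal point sees the ray r / f radians off the axis. A picture is of the moment at which its call begins. There is no depth.
- env.hand_in(): hands the job in; it is judged then, once.
The state is a dict: "clock": time; "joint_pos": joint angles; "qvel": joint speeds; "tau": joint torques, N m; "tcp_pos": TCP position; "orientation": TCP orientation; "wrist_force": force on the tool from outside, world axes, zero at the start; "ft_torque": the same for the moment, N m; "finger_gap": finger opening in m; "grip_force": force on a finger pad.
Only numpy, scipy, OpenCV 4.12 (cv2) and the standard library are available. Lean on these libraries where they do the work, as an engineer would, in place of code of your own. Each camera call takes 0.05 s, during which the arm holds its last target. There are 200 camera calls.

## Working session

There is one attempt and no reset: what is moved stays moved. The work goes in short steps, Python scripts to look and compute and a shell command to move; the robot and the scene stay as the last step left them, time stands still between calls to the robot, and variables do not carry over. Pictures are saved under pics/ and viewed, at most 10 in all, crops included, and the job is handed in when it is done.

```bash
mkdir -p pics; ls
python3 - <<'E'
from workcell import env
import cv2
for n in ("scene","side"):
    r=env.read_camera(n); cv2.imwrite(f"pics/{n}0.png",r["img"][:,:,::-1]); print(n,r["fov_y"],r["cx"],r["cy"],r["T"].tolist() if hasattr(r["T"],'tolist') else r["T"],[k for k in r])
print(env.get_state())
E
```

```text
pics
scene 56.369437774727515 311.5208059807855 236.4894248357587 [[-0.6445089193993985, 0.508394790922339, -0.5710893007031836, -0.2711206647540981], [-0.7645274932313628, -0.4385631461341043, 0.47239822072730636, 0.737612037144297], [-0.010293925781169893, 0.7410783382450116, 0.6713396544790304, 0.9074609284937457], [0.0, 0.0, 0.0, 1.0]] ['img', 'fov_y', 'cx', 'cy', 'T']
side 45.51411916583985 325.55697961780385 250.2409898488583 [[0.9371694471224147, 0.13632052736215566, -0.3211388192043619, -0.08193781792763317], [-0.34844377297461326, 0.4114685735482159, -0.8421879541155958, -1.1965417530688347], [0.017331025805884224, 0.9011716411438503, 0.4331158144683886, 0.7363650835802468], [0.0, 0.0, 0.0, 1.0]] ['img', 'fov_y', 'cx', 'cy', 'T']
{'clock': 0.1, 'joint_pos': array([-1.42061338e+00,  3.13895104e-01,  4.51188903e-02,  1.30360214e+00,
        2.06380642e-05,  1.43118718e+00]), 'qvel': array([ 1.88870790e-05, -1.47110277e-03,  2.29586702e-03, -4.58159179e-05,
       -1.00455877e-03,  2.01273955e-03]), 'tau': array([ 1.97211666e-03, -4.81724274e+01,  2.99243975e+01,  1.27522746e-02,
       -2.22348986e-04,  9.82063113e-06]), 'tcp_pos': array([ 0.16423528, -0.55060265,  0.24152596]), 'orientation': array([-7.91058880e-04,  9.89520612e-01,  1.44389515e-01,  6.13688502e-06]), 'wrist_force': array([-0.16335074, -0.53300337,  0.55676996]), 'ft_torque': array([0.03832018, 0.00216985, 0.00203282]), 'grip_force': 0.0, 'finger_gap': 0.08559435744789119}
```

View pics/scene0.png

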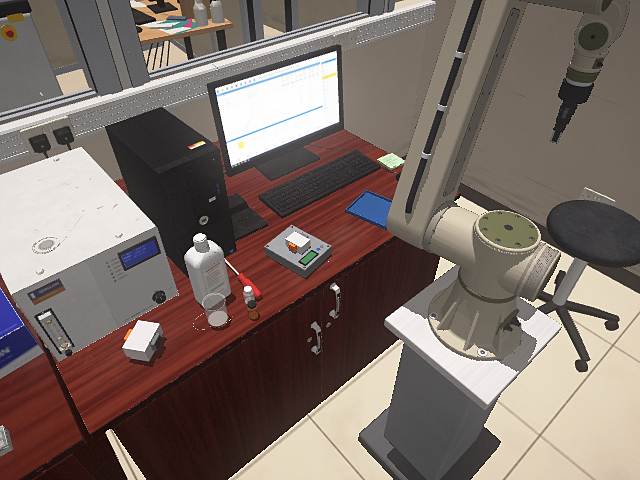

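View pics/side0.png

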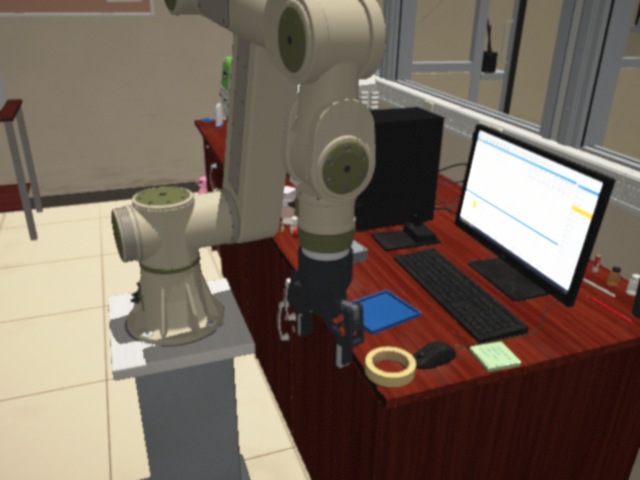

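The scene picture shows the logger with a white cover at about (298,241), a second, larger white cover lying on the bench at (143,341), and the tray at (372,208). The side picture shows the tray at (383,312) and the tape at (390,367). I'll confirm the cover in an enlarged crop.

```bash
cat > h.py <<'E'
from workcell import env
import numpy as np, cv2
from scipy.spatial.transform import Rotation as R
def ray(r,u,v,fish=False):
    f=240/np.tan(np.radians(r["fov_y"])/2); T=np.array(r["T"])
    d=np.array([(u-r["cx"])/f,-(v-r["cy"])/f])
    if fish:
        th=np.hypot(*d); d=d*np.sin(th)/max(th,1e-9); c=np.array([*d,-np.cos(th)])
    else: c=np.array([*d,-1.])
    w=T[:3,:3]@c; return T[:3,3],w/np.linalg.norm(w)
def onz(r,u,v,z,fish=False):
    o,d=ray(r,u,v,fish); return o+d*(z-o[2])/d[2]
def tri(rays):
    A=sum(np.eye(3)-np.outer(d,d) for o,d in rays); b=sum((np.eye(3)-np.outer(d,d))@o for o,d in rays)
    return np.linalg.solve(A,b)
def st():
    s=env.get_state(); 
    Rm=R.from_quat(np.roll(s["orientation"],-1)).as_matrix(); return s,Rm
E
python3 - <<'E'
from h import *
r=env.read_camera("scene")
c=r["img"][215:285,250:345]; c=cv2.resize(c,None,fx=8,fy=8,interpolation=cv2.INTER_CUBIC); cv2.imwrite("pics/crop1.png",c[:,:,::-1])
for n,u,v,z in [("cover top",298,238,.06),("logger left",265,244,.034),("logger near",302,274,.034),("logger right",331,245,.034),("bigcover",143,341,.03),("tray left",346,209,.012),("tray top",365,191,.012),("vial",249,290,.05),("beaker",214,297,.06)]:
    print(n,onz(r,u,v,z).round(3))
r=env.read_camera("side")
for n,u,v,z in [("trayL?",344,303,.012),("top",392,292,.012),("right",420,315,.012),("bot",372,331,.012),("tape",390,362,.025)]: print(n,onz(r,u,v,z).round(3))
print(st()[1].round(3))
E
```

```text
cover top [0.47  0.174 0.06 ]
logger left [0.534 0.244 0.034]
logger near [0.375 0.238 0.034]
logger right [0.408 0.104 0.034]
bigcover [0.454 0.652 0.03 ]
tray left [ 0.519 -0.06   0.012]
tray top [ 0.547 -0.174  0.012]
vial [0.408 0.383 0.05 ]
beaker [0.437 0.466 0.06 ]
trayL? [ 0.394 -0.083  0.012]
top [ 0.53  -0.072  0.012]
right [ 0.545 -0.192  0.012]
bot [ 0.408 -0.217  0.012]
tape [ 0.387 -0.35   0.025]
[[ 0.958  0.286 -0.   ]
 [ 0.286 -0.958  0.001]
 [ 0.    -0.001 -1.   ]]
```

View pics/crop1.png

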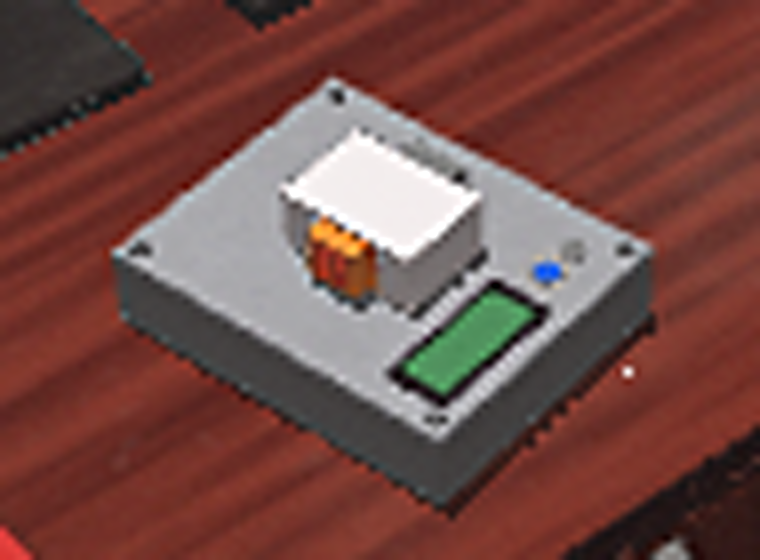

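Candidates: the cover on the logger at (298,241) and a larger one with its own tab on the bench at (143,341). The one on the logger is smaller and sits over the battery bay. The crop shows it with an orange tab at crop (342,258), on the left/near side. Next I'll compute the pose and the approach.

Run:
```python
from h import *
r=env.read_camera("scene")
P=lambda c,z: onz(r,250+(c[0]+.5)/8-.5,215+(c[1]+.5)/8-.5,z)
L,N,Rr,F=[P(c,.034) for c in [(116,250),(440,438),(652,246),(332,78)]]
print("logger c",((L+N+Rr+F)/4).round(4),"x edges",np.linalg.norm(N-L),np.linalg.norm(Rr-F),"y",np.linalg.norm(L-F),np.linalg.norm(N-Rr))
y=(L-F)+(N-Rr); print("y yaw",np.degrees(np.arctan2(y[1],y[0]))); x=(N-L)+(Rr-F);print("x yaw",np.degrees(np.arctan2(x[1],x[0])))
C=[P(c,.060) for c in [(282,188),(410,255),(482,200),(358,130)]]
print("cover c",(sum(C)/4).round(4),np.linalg.norm(C[1]-C[0]),np.linalg.norm(C[3]-C[0]))
y=(C[0]-C[3])+(C[1]-C[2]);print("yaw y",np.degrees(np.arctan2(y[1],y[0])))
s,Rm=st(); print("delta tool to (0.45,-0.2)",Rm.T@np.array([.45-.164,-.2+.551,0]))
print("delta then to (0.45,0.17)",Rm.T@np.array([0,.37,0]))
```

```text
logger c [0.4685 0.178  0.034 ] x edges 0.14905072824695184 0.14934977121817775 y 0.11865666535862197 0.11917810413990187
y yaw 101.41560072738521
x yaw -168.756677680966
cover c [0.4688 0.1771 0.06  ] 0.05729786710589953 0.03995341335679996
yaw y 98.88878275708879
delta tool to (0.45,-0.2) [ 3.74380897e-01 -2.54628896e-01  2.62868381e-04]
delta then to (0.45,0.17) [ 1.05738150e-01 -3.54569239e-01  3.13179741e-04]
```

```bash
A='[[-1,0.031,-0.021,0,0],[-1,0.031,-0.021,0,0],[-1,0.031,-0.021,0,0],[-1,0.031,-0.021,0,0]]'; python3 -m jog '[[-1,0.031,-0.021,0,0],[-1,0.031,-0.021,0,0],[-1,0.031,-0.021,0,0],[-1,0.031,-0.021,0,0],[-1,0.031,-0.021,0,0]]' 20
python3 -m jog '[[-1,0.031,-0.021,0,0],[-1,0.031,-0.021,0,0],[-1,0.031,-0.021,0,0],[-1,0.031,-0.021,0,0],[-1,0.031,-0.021,0,0]]'
python3 -m jog '[[-1,0.031,-0.021,0,0],[-1,0.031,-0.021,0,0],[-1,0.01,-0.035,0,0],[-1,0.01,-0.035,0,0]]'
python3 - <<'E'
from h import *
s,Rm=st();print(s["clock"],s["tcp_pos"],s["joint_pos"],Rm.round(3))
r=env.read_camera("wrist");cv2.imwrite("pics/wrist1.png",r["img"][:,:,::-1]);print(r["fov_y"],np.array(r["T"]).round(3).tolist())
E
```

```text
clock: 0.67
tcp_pos: [0.2835, -0.4047, 0.2422]
orientation: [0.0, 0.99, 0.144, 0.0]
wrist_force: [0.8, 0.4, -0.8]
finger_gap: 0.0853
grip_force: 0.0
clock: 1.08
tcp_pos: [0.4022, -0.2596, 0.2424]
orientation: [0.0, 0.99, 0.144, 0.0]
wrist_force: [0.6, -0.4, 0.3]
finger_gap: 0.0854
grip_force: 0.0
clock: 1.42
tcp_pos: [0.4489, -0.129, 0.2419]
orientation: [-0.0, 0.989, 0.145, -0.0]
wrist_force: [1.0, -0.1, -0.1]
finger_gap: 0.0854
grip_force: 0.0
1.4167 [ 0.44886364 -0.12896128  0.24190163] [-4.51954471e-01  1.04652570e-01 -2.18361801e-01  1.24782375e+00
  5.82240091e-05  2.39933975e+00] [[ 0.958  0.286 -0.   ]
 [ 0.286 -0.958  0.   ]
 [ 0.    -0.    -1.   ]]
65.70646984690485 [[0.287, 0.917, 0.277, 0.519], [-0.958, 0.274, 0.084, -0.109], [0.001, -0.29, 0.957, 0.374], [0.0, 0.0, 0.0, 1.0]]
```

```bash
python3 -m jog '[[-1,0,0,0,-7],[-1,0,0,0,-7],[-1,0,0,0,-7],[-1,0,0,0,-7],[-1,0,0,0,-7]]'>/dev/null
python3 -m jog '[[-1,0,0,0,-7],[-1,0,0,0,-7],[-1,0,0,0,-7],[-1,0,0,0,-7],[-1,0,0,0,-7]]'>/dev/null
python3 -m jog '[[-1,0,0,0,-7],[-1,0,0,0,-7],[-1,0,0,0,-7],[-1,0,0,0,-7],[-1,0,0,0,-7]]'>/dev/null
python3 -m jog '[[-1,0,0,0,-7],[-1,0,0,0,-7],[-1,0,0,0,-7],[-1,0,0,0,-7],[-1,0,0,0,-7]]'>/dev/null
python3 -m jog '[[-1,0,0,0,-7],[-1,0,0,0,-7],[-1,0,0,0,-7],[-1,0,0,0,-7],[-1,0,0,0,-7]]'
python3 - <<'E'
from h import *
s,Rm=st();print(s["clock"],s["tcp_pos"],s["joint_pos"],Rm.round(3))
t=np.array([.4685,.178,s["tcp_pos"][2]]);print(Rm.T@(t-s["tcp_pos"]))
E
```

```text
clock: 3.55
tcp_pos: [0.4478, -0.1307, 0.2423]
orientation: [-0.0, -0.104, 0.995, -0.0]
wrist_force: [0.5, 0.1, 0.9]
finger_gap: 0.0851
grip_force: 0.0
3.55 [ 0.44779554 -0.13065376  0.24225752] [-4.56159868e-01  1.03484076e-01 -2.18808736e-01  1.24856153e+00
 -1.34279043e-04 -6.64650745e-01] [[-0.978 -0.207 -0.   ]
 [-0.207  0.978 -0.   ]
 [ 0.    -0.    -1.   ]]
[-8.41423883e-02  2.97684190e-01 -3.16228503e-05]
```

View pics/wrist1.png

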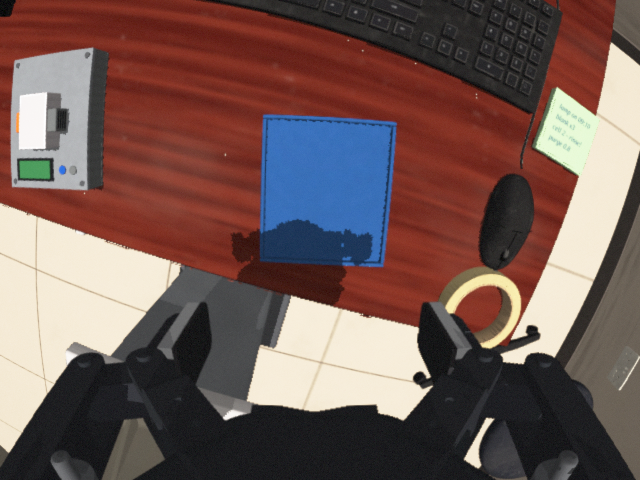

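The wrist picture shows the tray with corners (264,115), (396,122), (384,267), (261,262). The logger is at the left with the cover at (38,120) and its grey block at (62,120). Now over the logger.

```bash
python3 -m jog '[[-1,-0.0105,0.0372,0,0],[-1,-0.0105,0.0372,0,0],[-1,-0.0105,0.0372,0,0],[-1,-0.0105,0.0372,0,0]]'>/dev/null
python3 -m jog '[[-1,-0.0105,0.0372,0,0],[-1,-0.0105,0.0372,0,0],[-1,-0.0105,0.0372,0,0],[-1,-0.0105,0.0372,0,0],[-1,0,0,0,0]]'
python3 - <<'E'
from h import *
T=[[0.287, 0.917, 0.277, 0.519], [-0.958, 0.274, 0.084, -0.109], [0.001, -0.29, 0.957, 0.374], [0.0, 0.0, 0.0, 1.0]]
s,Rm=st();print(s["clock"],s["tcp_pos"],s["joint_pos"])
r=env.read_camera("wrist");print(r["cx"],r["cy"],np.array(r["T"]).round(4).tolist())
cv2.imwrite("pics/wrist2.png",r["img"][:,:,::-1]);np.save("w2.npy",r,allow_pickle=True)
r=dict(r,T=T); C=[onz(r,u,v,.012,True) for u,v in [(264,115),(396,122),(384,267),(261,262)]]
print(np.round(C,3),np.mean(C,0)); x=C[2]-C[1]+C[3]-C[0];print(np.degrees(np.arctan2(x[1],x[0])),np.linalg.norm(C[0]-C[1]),np.linalg.norm(C[0]-C[3]))
E
```

```text
clock: 4.3
tcp_pos: [0.4703, 0.1835, 0.2422]
orientation: [0.0, -0.104, 0.995, 0.001]
wrist_force: [0.3, 0.5, -0.2]
finger_gap: 0.0852
grip_force: 0.0
4.3 [0.47031806 0.18346228 0.24218439] [ 0.21149411  0.17617035 -0.13338628  1.26006444  0.00222969  0.0021662 ]
314.03132633934837 240.7172790137143 [[-0.2085, -0.9368, -0.281, 0.3983], [0.978, -0.1995, -0.0607, 0.1673], [0.0008, -0.2875, 0.9578, 0.3744], [0.0, 0.0, 0.0, 1.0]]
[[ 0.521 -0.058  0.012]
 [ 0.553 -0.183  0.012]
 [ 0.408 -0.22   0.012]
 [ 0.376 -0.094  0.012]] [ 0.46448576 -0.13880759  0.012     ]
-165.87043734947144 0.12803217893338334 0.1497376333183833
```

View pics/wrist2.png

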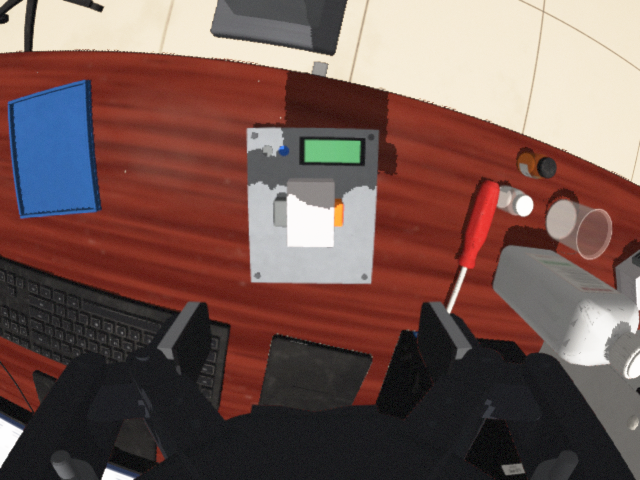

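The picture shows the logger (248–380, 129–283) with the cover centred at about (311,213), the orange tab at (340,213) on the right and the grey block at (280,213) on the left. I'll enlarge it.

Run:
```python
import cv2
i=cv2.imread("pics/wrist2.png")[165:260,260:360];cv2.imwrite("pics/crop2.png",cv2.resize(i,None,fx=6,fy=6,interpolation=cv2.INTER_CUBIC))
```

```text
(no output)
```

View pics/crop2.png

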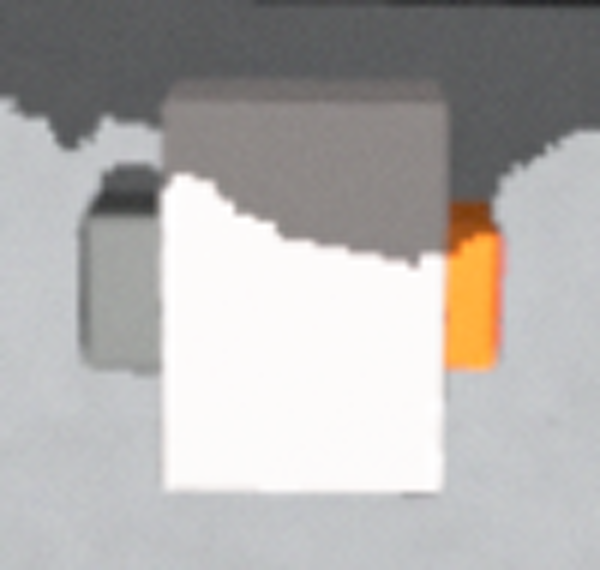

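Run:
```python
from h import *
w=np.load("w2.npy",allow_pickle=True).item(); sc=env.read_camera("scene")
W=lambda c:(260+(c[0]+.5)/6-.5,165+(c[1]+.5)/6-.5)
S=lambda c:(250+(c[0]+.5)/8-.5,215+(c[1]+.5)/8-.5)
pr=[((164,99),(482,200)),((446,100),(410,255)),((442,492),(282,188)),((163,491),(358,130))]
X=np.array([tri([ray(w,*W(a),True),ray(sc,*S(b))]) for a,b in pr]);print("tri",X.round(4),X.mean(0).round(4))
C=np.array([onz(w,*W(a),.06,True) for a,b in pr]);print("wrist z=.06",C.mean(0).round(4))
y=C[1]-C[0]+C[2]-C[3];print("yaw y",np.degrees(np.arctan2(y[1],y[0])));y/=np.linalg.norm(y);x=np.array([y[1],-y[0],0])
print("size",np.linalg.norm(C[1]-C[0]),np.linalg.norm(C[2]-C[1]))
D=np.array([onz(w,u,v,.034,True) for u,v in [(248,129),(380,130),(372,283),(251,283)]]);print("deck c",D.mean(0).round(4)); yy=D[1]-D[0]+D[2]-D[3];print(np.degrees(np.arctan2(yy[1],yy[0])))
o=C.mean(0)+y*.0015; 
b=onz(w,*W((86,290)),.057,True);t=onz(w,*W((499,290)),.057,True);print("block y,x",(b-o)@y,(b-o)@x,"tab",(t-o)@y,(t-o)@x)
s,Rm=st();print(s["tcp_pos"],"tool y yaw",np.degrees(np.arctan2(Rm[1,1],Rm[0,1])));mid=o+y*((b-o)@y+.027)/2
print("origin",o,"mid",mid,"tool delta",Rm.T@(mid-s["tcp_pos"]))
```

```text
tri [[0.4433 0.1534 0.0601]
 [0.4348 0.1924 0.0637]
 [0.4911 0.2045 0.0632]
 [0.4998 0.1642 0.0614]] [0.4672 0.1786 0.0621]
wrist z=.06 [0.4679 0.179  0.06  ]
yaw y 101.78655401053899
size 0.03998250627357827 0.058238595813932835
deck c [0.4683 0.1812 0.034 ]
101.82073257478947
block y,x -0.03333869806675943 -0.0006578361568876729 tab 0.02697159477561892 -0.0008600206231012673
[0.47006035 0.17927978 0.24199735] tool y yaw 101.8126812966447
origin [0.46763332 0.18044604 0.06      ] mid [0.46828071 0.17734352 0.06      ] tool delta [ 0.00204471 -0.00145362  0.18199906]
```

```bash
python3 -c "
from workcell import env;print(env.tip_extent)"
python3 -m jog '[[-1,0.002,-0.0015,0.038,0],[-1,0,0,0.04,0],[-1,0,0,0.04,0],[-1,0,0,0.03,0],[-1,0,0,0.015,0]]'
python3 -m jog '[[-1,0,0,0.01,0],[-1,0,0,0.008,0],[-1,0,0,0.005,0],[-1,0,0,0.005,0],[-1,0,0,0,0]]'
python3 -c "
from h import *
s,Rm=st();print(env.tip_extent,s['tcp_pos'],s['wrist_force'],Rm.T@(np.array([.46828,.17734,.05])-s['tcp_pos']))"
```

```text
0.011
clock: 4.82
tcp_pos: [0.4659, 0.1737, 0.0754]
orientation: [-0.003, -0.1, 0.995, -0.001]
wrist_force: [-0.4, -0.7, -0.0]
finger_gap: 0.0853
grip_force: 0.0
clock: 5.23
tcp_pos: [0.4691, 0.1758, 0.0513]
orientation: [0.0, -0.101, 0.995, -0.0]
wrist_force: [-0.5, -0.5, 0.3]
finger_gap: 0.0854
grip_force: 0.0
0.011 [0.46913085 0.1757971  0.05133185] [-0.46083145 -0.45196145  0.30428139] [0.00052479 0.00168243 0.00133129]
```

```bash
python3 -m jog '[[-0.6,0.0005,0.0015,0.002,0],[-0.47,0,0,0,0],[-0.47,0,0,0,0],[-0.47,0,0,0,0],[-0.47,0,0,0,0]]' 20
python3 -c "
from h import *
s,Rm=st();print(s['tcp_pos'],Rm.T@s['wrist_force'],s['ft_torque'],Rm.T@(np.array([.46828,.17734,.05])-s['tcp_pos']),s['finger_gap'])"
```

```text
clock: 5.65
tcp_pos: [0.4682, 0.1776, 0.0496]
orientation: [0.0, -0.101, 0.995, -0.0]
wrist_force: [0.3, -0.3, 0.6]
finger_gap: 0.0628
grip_force: 0.0
[0.46817513 0.17760119 0.04963792] [-0.26589751 -0.38478177 -0.59123294] [-0.04105657 -0.00668115  0.00493491] [-5.03763670e-05 -2.76995016e-04 -3.62015243e-04] 0.0628062661547507
```

```bash
cat > p.py <<'E'
from h import *
s,Rm=st();print("t",s['clock'],"pos",s['tcp_pos'].round(4),"Ftool",(Rm.T@s['wrist_force']).round(2),"gap",round(s['finger_gap']*1e3,2),"grip",round(s['grip_force'],2))
E
python3 -m jog '[[-0.45,0,0,0,0],[-0.44,0,0,0,0],[-0.44,0,0,0,0]]'>/dev/null; python3 p.py
python3 -m jog '[[-0.43,0,0,0,0],[-0.43,0,0,0,0]]'>/dev/null; python3 p.py
python3 -m jog '[[-0.42,0,0,0,0],[-0.42,0,0,0,0]]'>/dev/null; python3 p.py
```

```text
t 5.9 pos [0.468  0.1776 0.0494] Ftool [ 0.52  0.5  -0.72] gap 61.42 grip 0.36
t 6.0667 pos [0.468  0.1775 0.0493] Ftool [-0.05  0.36 -0.5 ] gap 60.8 grip 0.4
t 6.2333 pos [0.468  0.1775 0.0494] Ftool [ 0.17  1.37 -1.98] gap 60.57 grip 5.2
```

```bash
python3 -m jog '[[-0.415,0,0.0002,-0.0003,0],[-0.415,0,0,0,0]]'>/dev/null; python3 p.py
python3 -m jog '[[-0.41,0,0,0,0],[-0.41,0,0,0,0]]'>/dev/null; python3 p.py
```

```text
t 6.4 pos [0.4678 0.1775 0.0495] Ftool [ 0.92  0.17 -0.89] gap 60.29 grip 8.03
t 6.5667 pos [0.4678 0.1774 0.0495] Ftool [ 0.62 -0.55 -2.04] gap 60.51 grip 8.54
```

```bash
python3 -m jog '[[-0.40,0,-0.0003,-0.0004,0],[-0.40,0,0,0,0]]'>/dev/null; python3 p.py
python3 -m jog '[[-0.39,0,-0.0002,-0.0001,0],[-0.39,0,0,0,0]]'>/dev/null; python3 p.py
python3 -m jog '[[-0.38,0,-0.0002,-0.0001,0],[-0.38,0,0,0,0]]'>/dev/null; python3 p.py
```

```text
t 6.7333 pos [0.4679 0.1773 0.0498] Ftool [-0.11  0.3   1.32] gap 59.53 grip 8.51
t 6.9 pos [0.4678 0.1771 0.0499] Ftool [ 0.04 -0.13  1.42] gap 59.71 grip 8.84
t 7.0667 pos [0.4679 0.1769 0.0501] Ftool [0.07 0.28 0.45] gap 59.09 grip 9.17
```

```bash
python3 -m jog '[[-0.37,0,-0.0002,0,0],[-0.36,0,-0.0002,-0.0001,0],[-0.36,0,0,0,0]]'>/dev/null; python3 p.py
python3 -m jog '[[-0.35,0,-0.0002,0,0],[-0.34,0,-0.0002,-0.0001,0],[-0.34,0,0,0,0]]'>/dev/null; python3 p.py
python3 -m jog '[[-0.33,0,-0.0002,0,0],[-0.32,0,-0.0002,-0.0001,0],[-0.32,0,0,0,0]]'>/dev/null; python3 p.py
```

```text
t 7.3167 pos [0.4681 0.1765 0.0503] Ftool [-0.1   0.03  0.42] gap 58.16 grip 9.82
t 7.5667 pos [0.4682 0.1761 0.0504] Ftool [ 0.21 -0.95  1.05] gap 57.42 grip 10.48
t 7.8167 pos [0.4683 0.1757 0.0505] Ftool [ 0.43  0.24 -0.21] gap 56.95 grip 11.13
```

```bash
python3 -m jog '[[-0.31,0,-0.0002,0,0],[-0.30,0,-0.0002,-0.0001,0],[-0.30,0,0,0,0]]'>/dev/null; python3 p.py
python3 -m jog '[[-0.29,0,-0.0002,0,0],[-0.28,0,-0.0002,-0.0001,0],[-0.28,0,0,0,0]]'>/dev/null; python3 p.py
python3 -m jog '[[-0.27,0,-0.0002,0,0],[-0.26,0,-0.0002,-0.0001,0],[-0.26,0,0,0,0]]'>/dev/null; python3 p.py
python3 -m jog '[[-0.25,0,-0.0002,0,0],[-0.25,0,0,0,0]]'>/dev/null; python3 p.py
```

```text
t 8.0667 pos [0.4684 0.1753 0.0506] Ftool [-0.32 -0.41 -0.48] gap 55.62 grip 11.87
t 8.3167 pos [0.4685 0.175  0.0508] Ftool [ 1.22 -0.69 -1.31] gap 55.02 grip 12.56
t 8.5667 pos [0.4685 0.1747 0.051 ] Ftool [ 1.61 -0.27 -5.04] gap 54.17 grip 20.56
t 8.7333 pos [0.4686 0.1747 0.051 ] Ftool [ 1.14  2.78 -4.11] gap 54.45 grip 20.81
```

```bash
python3 -m jog '[[-0.26,0,0.0002,-0.0005,0],[-0.26,0,0,0,0]]'>/dev/null; python3 p.py
python3 -m jog '[[-0.26,0,0,-0.0005,0],[-0.26,0,0,0,0]]'>/dev/null; python3 p.py
```

```text
t 8.9 pos [0.4685 0.1744 0.051 ] Ftool [-0.77  0.66 -1.46] gap 54.29 grip 20.22
t 9.0667 pos [0.4684 0.1744 0.0515] Ftool [0.88 0.6  1.19] gap 53.96 grip 19.59
```

Balanced. I'll lift slowly, checking the force.

```bash
python3 -m jog '[[-0.26,0,0,-0.0007,0],[-0.26,0,0,-0.0007,0],[-0.26,0,0,0,0]]'>/dev/null; python3 p.py
python3 -m jog '[[-0.26,0,0,-0.001,0],[-0.26,0,0,-0.001,0],[-0.26,0,0,0,0]]'>/dev/null; python3 p.py
```

```text
t 9.3167 pos [0.4686 0.1745 0.0532] Ftool [-0.82  0.58  0.62] gap 54.26 grip 19.6
t 9.5667 pos [0.4687 0.1746 0.0554] Ftool [-1.01 -0.15  1.09] gap 53.86 grip 19.6
```

```bash
python3 -m jog '[[-0.26,0,0,-0.002,0],[-0.26,0,0,-0.003,0],[-0.26,0,0,-0.003,0],[-0.26,0,0,-0.003,0],[-0.26,0,0,-0.003,0]]'>/dev/null; python3 p.py
python3 -m jog '[[-0.26,0,0,-0.004,0],[-0.26,0,0,-0.006,0],[-0.26,0,0,-0.010,0],[-0.26,0,0,-0.015,0],[-0.26,0,0,-0.015,0]]'>/dev/null; python3 p.py
python3 -m jog '[[-0.26,0,0,-0.010,0],[-0.26,0,0,-0.005,0],[-0.26,0,0,0,0]]'>/dev/null; python3 p.py
python3 - <<'E'
from h import *
r=env.read_camera("wrist");cv2.imwrite("pics/wrist3.png",r["img"][:,:,::-1])
s,Rm=st();p=s["tcp_pos"];d=Rm.T@(np.array([.4645,-.139,0])-p);print(d)
y=Rm[:,1];o=np.array([.46763,.18045,0]);q=np.array([.4687,.1746,0]);print("tcp minus origin along y",(q-o)@y,(q-o)@Rm[:,0])
E
```

```text
t 9.9833 pos [0.4686 0.1746 0.0696] Ftool [-0.26  0.63  1.02] gap 54.26 grip 19.61
t 10.4 pos [0.4682 0.1745 0.1202] Ftool [-0.4  -0.28  0.96] gap 54.37 grip 19.63
t 10.65 pos [0.4695 0.1748 0.1358] Ftool [-0.32 -0.04  0.97] gap 54.1 grip 19.63
[ 0.06759193 -0.30634222  0.13469335]
tcp minus origin along y -0.005945659443872353 0.0001285825656096707
```

View pics/wrist3.png

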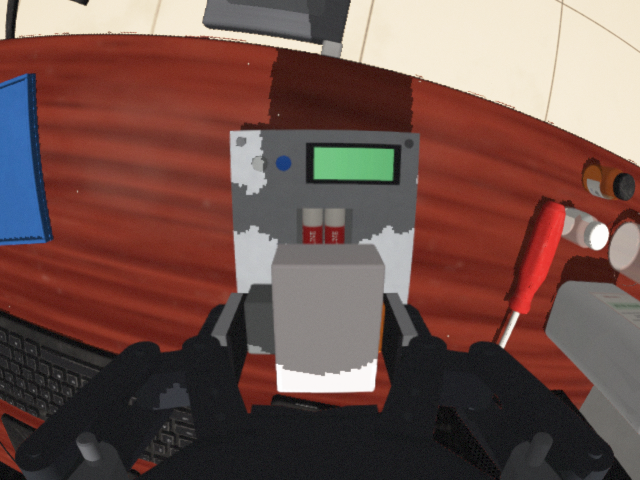

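The picture shows the cover held level at (328,310) between the pads, with the batteries still in the bay at (324,225). Next, carry it to the tray.

```bash
python3 -m jog '[[-0.26,0.002,-0.009,0,0],[-0.26,0.004,-0.018,0,0],[-0.26,0.006,-0.027,0,0],[-0.26,0.007,-0.032,0,0],[-0.26,0.007,-0.032,0,0]]'>/dev/null; python3 p.py
python3 -m jog '[[-0.26,0.007,-0.032,0,0],[-0.26,0.007,-0.032,0,0],[-0.26,0.007,-0.032,0,0],[-0.26,0.007,-0.032,0,0],[-0.26,0.006,-0.027,0,0]]'>/dev/null; python3 p.py
python3 -m jog '[[-0.26,0.005,-0.022,0.01,0],[-0.26,0.003,-0.013,0.02,0],[-0.26,0,-0.004,0.02,0],[-0.26,0,0,0.015,0],[-0.26,0,0,0,0]]'>/dev/null; python3 p.py
python3 - <<'E'
from h import *
s,Rm=st();y=Rm[:,1];print(Rm.T@(np.array([.4645,-.139,.0345])-y*.0059-s["tcp_pos"]),s["joint_pos"])
E
```

```text
t 11.1167 pos [0.4656 0.0524 0.1331] Ftool [-0.86 -0.04  2.01] gap 54.14 grip 19.65
t 11.5333 pos [ 0.4634 -0.1072  0.1332] Ftool [-1.67 -0.05  1.6 ] gap 54.32 grip 19.65
t 11.95 pos [ 0.4612 -0.1444  0.0654] Ftool [0.6  0.15 1.17] gap 53.9 grip 19.7
[-0.00444636 -0.00143318  0.03088208] [-4.69441883e-01  2.76016087e-01 -4.69690291e-01  8.32532579e-01
 -2.84644653e-04 -6.70279351e-01]
```

Descend: 31 mm to contact, the last part slowly.

```bash
python3 -m jog '[[-0.26,-0.004,-0.001,0.008,0],[-0.26,0,0,0.008,0],[-0.26,0,0,0.004,0],[-0.26,0,0,0.003,0],[-0.26,0,0,0,0]]'>/dev/null; python3 p.py
python3 -m jog '[[-0.26,0,0,0.002,0],[-0.26,0,0,0.002,0],[-0.26,0,0,0,0]]'>/dev/null; python3 p.py
python3 -m jog '[[-0.26,0,0,0.001,0],[-0.26,0,0,0.001,0],[-0.26,0,0,0,0]]'>/dev/null; python3 p.py
```

```text
t 12.3667 pos [ 0.4686 -0.1445  0.0459] Ftool [-0.08 -0.2   0.65] gap 54.07 grip 19.72
t 12.6167 pos [ 0.4688 -0.1448  0.0422] Ftool [ 0.71 -0.48  0.85] gap 54.28 grip 19.72
t 12.8667 pos [ 0.4688 -0.1449  0.0401] Ftool [-0.78 -0.3   0.74] gap 53.9 grip 19.72
```

```bash
python3 -m jog '[[-0.26,0,0,0.001,0],[-0.26,0,0,0.001,0],[-0.26,0,0,0.001,0],[-0.26,0,0,0,0]]'>/dev/null; python3 p.py
python3 -m jog '[[-0.26,0,0,0.001,0],[-0.26,0,0,0,0]]'>/dev/null; python3 p.py
python3 -m jog '[[-0.26,0,0,0.0007,0],[-0.26,0,0,0,0]]'>/dev/null; python3 p.py
```

```text
t 13.2 pos [ 0.4686 -0.1448  0.037 ] Ftool [-0.02  0.13  1.04] gap 54.23 grip 19.72
t 13.3667 pos [ 0.4687 -0.1449  0.036 ] Ftool [ 0.11 -1.09  1.41] gap 53.97 grip 19.72
t 13.5333 pos [ 0.4687 -0.1449  0.0354] Ftool [ 0.36 -0.02  1.11] gap 54.0 grip 19.72
```

```bash
python3 -m jog '[[-0.26,0,0,0.0007,0],[-0.26,0,0,0,0]]'>/dev/null; python3 p.py
python3 -m jog '[[-0.26,0,0,0.0007,0],[-0.26,0,0,0,0]]'>/dev/null; python3 p.py
python3 -m jog '[[-0.26,0,0,0.0007,0],[-0.26,0,0,0,0]]'>/dev/null; python3 p.py
```

```text
t 13.7 pos [ 0.4687 -0.1449  0.0347] Ftool [ 0.19 -0.59  0.21] gap 54.26 grip 19.72
t 13.8667 pos [ 0.4688 -0.1449  0.034 ] Ftool [-0.5  -0.8   1.25] gap 54.17 grip 19.73
t 14.0333 pos [ 0.4688 -0.1449  0.034 ] Ftool [ 1.12  0.71 -4.73] gap 53.85 grip 21.44
```

Contact. Release and retreat.

```bash
python3 -m jog '[[-0.3,0,0.0006,-0.0003,0],[-0.36,0,0.0012,0,0],[-0.42,0,0.0012,0,0],[-0.5,0,0,0,0],[-0.6,0,0,0,0]]'>/dev/null; python3 p.py
python3 -m jog '[[-0.8,0,0,0,0],[-0.9,0,0,0,0],[-0.9,0,0,0,0],[-0.9,0,0,0,0]]'>/dev/null; python3 p.py
python3 -m jog '[[-0.9,0,0,-0.01,0],[-0.9,0,0,-0.02,0],[-0.9,0,0,-0.04,0],[-0.9,0,0,-0.04,0],[-0.9,0,0,-0.04,0]]'>/dev/null; python3 p.py
python3 -m jog '[[-0.9,0,0,-0.02,0],[-0.9,0,0,0,0],[-0.9,0,0,0,0]]'>/dev/null; python3 p.py
python3 - <<'E'
from h import *
r=env.read_camera("wrist");cv2.imwrite("pics/wrist4.png",r["img"][:,:,::-1])
E
```

```text
t 14.45 pos [ 0.4682 -0.1419  0.0336] Ftool [ 0.58  0.92 -1.01] gap 68.39 grip 0.0
t 14.7833 pos [ 0.4682 -0.142   0.0337] Ftool [-0.3  -0.12  0.25] gap 80.96 grip 0.0
t 15.2 pos [ 0.4675 -0.1416  0.1859] Ftool [-0.45 -1.21  0.67] gap 81.25 grip 0.0
t 15.45 pos [ 0.4691 -0.1424  0.2058] Ftool [0.59 0.11 0.57] gap 81.42 grip 0.0
```

View pics/wrist4.png

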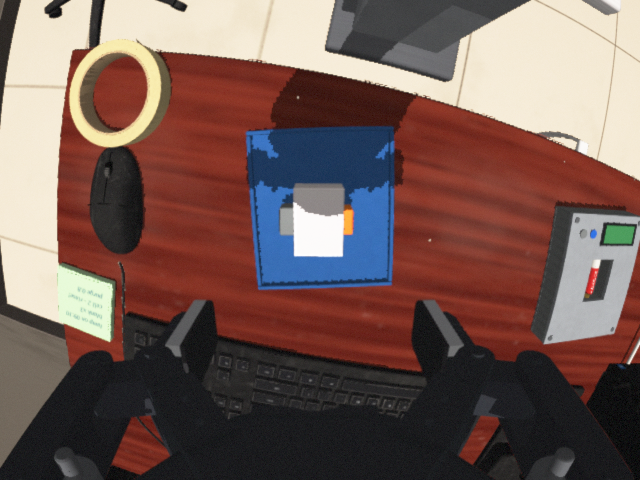

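The cover stands flat in the middle of the tray at (319,220) with its tab sprung out, and the gripper is clear of everything. Handing in.

```bash
python3 -c "
from workcell import env;print(env.hand_in())"
```

```text
the job is handed in; nothing more can be done
None
```

The smaller cover was lifted off the logger with its tab held in, set down upright near the middle of the blue tray and let go, and the job was handed in at about 15.5 s; no verdict came back, and the force readings stayed below the limits.

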